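# Take a walker's card payment and show where to sign

## Robot

A 7-joint arm with a two-finger parallel gripper is mounted at the origin on the work surface. World frame = base frame: x ahead of the robot, y to its left, z up, the work surface at z = 0. Lengths are in m, angles in rad, forces in N, time in s.
With the tool pointing down it reaches from about 0.425 to 0.875 m from the base axis. Payload 4.7 kg.
Tool frame: the origin (TCP) lies at the very end of the fingers, on their centre line; the grasp point (between the pads) lies 19 mm behind it; z points along the fingers, y is the line along which they close (so a half turn about z gives the same grasp; the last joint's range is limited). The gripper opens to 85 mm and grips with 20 to 120 N. Pads are 22 mm wide; open, the fingers measure 114 mm over their backs; the gripper's body (76 mm by 85 mm) begins 54 mm behind the grasp point. The pads swing forward as they close: fully open they stand 13 mm farther back than shut.
Start: joints at [1.361, 0.321, -0.07, 1.45, 0.023, 1.371, -0.057], TCP at [0.144, -0.634, 0.231] pointing down, gripper open.
Joint ranges: [-2.86, 2.86], [-0.3, 2.09], [-1.38, 1.24], [0.06, 2.45], [-1.56, 4.7], [0.09, 2.05], [-2.69, 2.69]. Speed limits (rad/s): [2.57, 2.57, 3.14, 3.14, 3.14, 3.14, 3.14].

## Interface

Orientations are given as a rotation vector (axis times angle).
In Python, from workcell import arm gives the robot as it stands. The module is installed in compiled form; this text tells all that it offers.
- The arm moves only by the shell command python3 -m inch 'ROWS' [FORCE]. ROWS is JSON, a list of rows, each an object with "travel": the shift along the tool's x, y, z in cm, a list of three; "rotation": the turn, a rotation vector about the tool's x, y, z in rad, a list of three; "gripper": the gripper's target within -1 to 1 (shut at 1, half-way at 0, fully open at -1). In form: [{"travel": [x, y, z], "rotation": [rx, ry, rz], "gripper": gripper}, ...]. A call has exactly 5 rows; each row shifts and turns the commanded pose from where the row before left it, along the tool's axes as they then stand; what a row does not reach is not made up. A row lasts 1/12 s, in which the tool goes at most 41.7 mm and 7.16 degrees, less where a joint would pass 70% of its speed; a pose out of reach is approached as far as the arm can. A call with a gripper value outside its range is refused whole. The fingers move at their own pace and stop on an object; FORCE is the grip in N (left out, the last holds). Time passes only in rows, so rows that do not move let the fingers close, or fill a call up. It gives the time, the measured TCP pose, the force, the opening and the grip force at its end, in the units of the state.
- arm.state(): the state, without advancing time (a new reading comes with each control period).
- arm.camera(name): name is "scene" or "top"; returns a dict with "image" (400x640x3 uint8, blue, green, red), "fx", "fy", "cx", "cy" (pixels), "k1" (the pictures are not rectified: a ray, as slopes to the right and down, at radius r is drawn at 1 + k1 r^2 times it, then the intrinsics apply), "origin" and "rotation" of the camera in the world. Camera axes: x right, y up, looking along -z (the intrinsics and any distortion apply to the point x, -y, -z); pixel columns grow to the right and rows downward; lengths in m; the calibration is good to about 2 mm. A picture is of the moment at which its call begins. There is no depth.
- arm.close_job(): hands the job in; it is judged then, once.
Trained networks look in a picture, given as the dict that the camera call returned (one of the last four; its "shot" number tells which), for a name from the list of things; names that differ only in an ending like _2 or _b are one class to them, and where a whole thing is asked for, a point or a joint stands for the part that bears it (a point fixed in the world has none). Each returns a list of dicts, best first, with "score" (0 to 1); they miss things now and then, are a little off and sometimes report something else, mostly with a low value. They report only what shows in the picture. A call takes as long as a camera call.
- arm.cut_out(target, picture): "mask" (400x640 bool, what is visible of it) and "position" ([row, column] in pixels, amid what is visible of it).
- arm.tip_of(target, picture): "position" ([row, column] in pixels: a listed point, or the origin of a listed thing).
The state is a dict: "clock": time; "qpos": joint angles; "joint_vel": joint speeds; "effort": joint torques, N m; "tool_pos": TCP position; "tool_rot": TCP orientation; "wrist_force": force on the tool from outside, world axes, zero at the start; "torque": the same for the moment, N m; "grip_width": finger opening in m; "finger_force": force on a finger pad.
Only numpy, scipy, OpenCV 4.12 (cv2) and the standard library are available. Lean on these libraries where they do the work, as an engineer would, in place of code of your own. Each camera call takes 0.05 s, during which the arm holds its last target. There are 200 camera calls.

## Task

Check in the walker who stands across the desk: press the green key of the card terminal all the way down and let it go, then show her where to tap her card by holding your fingertips about 2 cm above the middle of the blue contactless panel on the terminal's head for three seconds. Next show her where to sign: point in the same way, about 2 cm above the middle of the yellow signature box on the clipboard, and finish while still pointing there. Do not press the red key, do not touch the blue panel or the clipboard, and leave the terminal and everything else on the desk where it stands.

Things in the scene. Friction and masses are not known exactly. Their poses are not given: they have to be found in the camera images.
- terminal: Loose countertop card-payment terminal, dark grey wedge on a black base, 193 long (x from -98 to 95) x 86 wide (y) mm, 0.45 kg, on rubber feet. Origin: centre of its underside, on the desk. Its +x points to its head, away from the operator; z is up. The keypad deck (-x end) slopes up by 0.14 rad from 24 mm height at its -x edge to 42 mm; number keys stand 1 mm proud of it; behind the screen stands the 62 mm high head (x from 31 to 95 mm) with the blue panel on top.
- green_key_top (a point): Centre of the upper face of the green key, 12 x 22 mm, 5 mm proud of the deck, in the row nearest the operator (right end, seen from the operator); about 30 mm above the desk. z is the key's outward normal, 0.14 rad off vertical. A flat yellow key lies beside it.
- green_key (a joint): Travel of the green key in m: 0 up, 0.003 fully down. It is sprung (about 4.5 N fully down) and comes back up when released.
- red_key_top (a point): Centre of the upper face of the red cancel key, same form, 56 mm to the left of the green key.
- red_key (a joint): Travel of the red key in m: 0 up, 0.003 fully down.
- tap_panel: Blue contactless panel with four white curved waves, 44 (x) x 60 (y) mm, lying level on the terminal's head and fixed to it. Origin: centre of its upper face, 65 mm above the desk; z up.
- clipboard: Loose brown A5 clipboard with a white entry form, 235 (x) x 165 (y) x 3 mm, with a steel clip (13 mm high) at its -x end, nearest the robot. Origin: centre of its underside; z up.
- sign_box (a point): Middle of the yellow signature box with dark outline, 30 (x) x 70 (y) mm, on the form at the end away from the clip; 4 mm above the desk, at (70, 28) mm in the clipboard's frame. z up. The white outlined box next to it is not for the signature.
- calculator: White desk calculator with grey keys, 150 x 104 x 24 mm, loose. Origin: centre of its underside.
- cup: Red paper cup with white rim, 82 mm across the rim, 95 mm high, loose, empty. Origin: centre of its underside.
- stamp: Self-inking stamp, black and grey, 60 x 36 x 74 mm, loose. Origin: centre of its underside.
- tape_roll: Roll of brown parcel tape lying flat, 104 mm across, 48 mm high, loose. Origin: centre of its underside.
- stapler: Blue and black stapler, 36 (x) x 140 (y) x 64 mm, loose. Origin: centre of its underside.
- pen: White pen with blue cap, 140 mm long (x), 12 mm high, lying loose. Origin: middle of its underside.

How it is judged:
By the outcome, as a careful person would: the job done as asked, in the order asked, and still so for the second after the job is handed in, with the robot touching nothing.
It also fails if it takes over 51 s, if anything falls off the work surface, if the arm or the gripper's body presses on something with over 40 N, if the wrist force passes 120 N, or if a joint passes its speed limit or range.

## Working session

There is one attempt and no reset: what is moved stays moved. The work goes in short steps, Python scripts to look and compute and a shell command to move; the robot and the scene stay as the last step left them, time stands still between calls to the robot, and variables do not carry over. Pictures are saved under pics/ and viewed, at most 10 in all, crops included, and the job is handed in when it is done.

```bash
mkdir -p pics
cat > h.py <<'E'
import numpy as np, cv2
from scipy.optimize import least_squares
from scipy.spatial.transform import Rotation as R
from workcell import arm
def ray(c,p):
    d=np.array([[[p[1],p[0]]]],float)
    K=np.array([[c["fx"],0,c["cx"]],[0,c["fy"],c["cy"]],[0,0,1.]])
    u=cv2.undistortPoints(d,K,np.array([c["k1"],0,0,0,0.]))[0,0]
    v=np.array(c["rotation"])@np.array([u[0],-u[1],-1]); return np.array(c["origin"]),v/np.linalg.norm(v)
def onz(c,p,z):
    o,v=ray(c,p); return o+v*(z-o[2])/v[2]
def tri(rs):
    A=0;b=0
    for o,v in rs:
        P=np.eye(3)-np.outer(v,v);A=A+P;b=b+P@o
    x=np.linalg.solve(A,b); return x,[np.linalg.norm((np.eye(3)-np.outer(v,v))@(x-o)) for o,v in rs]
def proj(c,X):
    p=np.array(c["rotation"]).T@(np.array(X)-c["origin"]);u=np.array([p[0],-p[1]])/-p[2];u=u*(1+c["k1"]*(u@u))
    return [c["cy"]+c["fy"]*u[1],c["cx"]+c["fx"]*u[0]]
E
python3 - <<'E'
from h import *
np.set_printoptions(precision=4,suppress=True)
s=arm.state();print(s["clock"],s["tool_pos"],s["tool_rot"],R.from_rotvec(s["tool_rot"]).as_matrix())
cs={n:arm.camera(n) for n in("scene","top")}
for n,c in cs.items(): cv2.imwrite(f"pics/{n}0.png",c["image"]);print(n,c["origin"],c["fx"])
zs=dict(green_key_top=.03,red_key_top=.03,tap_panel=.065,sign_box=.004,terminal=0,clipboard=0,calculator=0,cup=0,stamp=0,tape_roll=0,stapler=0,pen=0)
for t,z in zs.items():
    rs=[]
    for n,c in cs.items():
        r=arm.tip_of(t,c)[:2]
        for q in r: print(t,n,np.round(q["position"],1),round(q["score"],2),onz(c,q["position"],z))
        if r: rs.append(ray(c,r[0]["position"]))
    if len(rs)==2: print("   tri",*tri(rs))
E
```

```text
0.0 [ 0.1441 -0.6333  0.2302] [-3.12   -0.3507  0.0005] [[ 0.975   0.222  -0.0005]
 [ 0.222  -0.975   0.0019]
 [-0.0001 -0.0019 -1.    ]]
scene [1.2539 0.1427 0.7654] 437.67660069488994
top [ 0.491  -0.0218  0.9948] 427.46034492367284Traceback (most recent call last):
  File "<stdin>", line 11, in <module>
  File "h.py", line 11, in onz
    o,v=ray(c,p); return o+v*(z-o[2])/v[2]
                                      ~^^^
IndexError: invalid index to scalar variable.
```

```bash
sed -i 's/np.array(c\["rotation"\])/R.from_rotvec(c["rotation"]).as_matrix()/' h.py
cat > m.py <<'E'
from h import *
import sys
np.set_printoptions(precision=4,suppress=True)
cs={n:arm.camera(n) for n in("scene","top")}
for n,c in cs.items(): cv2.imwrite(f"pics/{n}{sys.argv[1]}.png",c["image"])
zs=dict(green_key_top=.03,red_key_top=.03,tap_panel=.065,sign_box=.004,terminal=0,clipboard=0,calculator=0,cup=0,stamp=0,tape_roll=0,stapler=0,pen=0)
for t,z in zs.items():
    rs=[]
    for n,c in cs.items():
        r=arm.tip_of(t,c)[:2]
        for q in r: print(t,n,np.round(q["position"],1),round(q["score"],2),onz(c,q["position"],z))
        if r: rs.append(ray(c,r[0]["position"]))
    if len(rs)==2: print("   tri",*tri(rs))
print(arm.state()["clock"])
E
python3 m.py 1
```

```text
green_key_top scene [184.  433.2] 0.59 [0.4393 0.2645 0.03  ]
green_key_top scene [215.9 412.9] 0.22 [0.5566 0.2231 0.03  ]
red_key_top scene [189.7 454. ] 0.55 [0.4476 0.3145 0.03  ]
red_key_top top [237.3 163. ] 0.54 [0.4591 0.3183 0.03  ]
   tri [0.4596 0.313  0.0414] [np.float64(0.001214789959646807), np.float64(0.001214789959646911)]
tap_panel scene [213.2 415.2] 0.95 [0.5806 0.2236 0.065 ]
sign_box scene [209.1 228.1] 0.92 [ 0.6119 -0.2022  0.004 ]
sign_box top [174.8 393.4] 0.79 [ 0.6166 -0.2     0.004 ]
   tri [ 0.616  -0.1995  0.009 ] [np.float64(0.00039461505774371347), np.float64(0.000394615057743762)]
terminal scene [192.3 215.7] 0.41 [ 0.5624 -0.2536  0.    ]
terminal top [210.5 196.3] 0.57 [0.5216 0.2557 0.    ]
   tri [0.6417 0.018  0.2695] [np.float64(0.20328990571468294), np.float64(0.20328990571468292)]
clipboard scene [194.5 215.5] 0.83 [ 0.5697 -0.2512  0.    ]
clipboard top [201.5 415.9] 0.88 [ 0.5557 -0.2541  0.    ]
   tri [ 0.5568 -0.2581 -0.0144] [np.float64(0.000574990732999681), np.float64(0.0005749907329996851)]
calculator scene [199.8 337.3] 0.91 [0.5178 
[... 601 characters left out ...]
.    ]
tape_roll top [282.  221.7] 0.45 [0.3596 0.19   0.    ]
   tri [ 0.7702 -0.0136  0.0035] [np.float64(0.004433484504639205), np.float64(0.004433484504639216)]
stapler scene [144.9 270. ] 0.84 [ 0.3538 -0.1776  0.    ]
stapler scene [217.7 424.7] 0.51 [ 0.5274  0.2539 -0.    ]
stapler top [290.6 377. ] 0.95 [ 0.3485 -0.1662  0.    ]
   tri [ 0.3495 -0.1726 -0.0029] [np.float64(0.006129397769117467), np.float64(0.006129397769117553)]
pen scene [167.2 399.9] 0.72 [0.3618 0.1812 0.    ]
pen scene [200.7 335.1] 0.42 [ 0.522  0.038 -0.   ]
pen top [279.5 220.6] 0.71 [0.3652 0.1928 0.    ]
   tri [0.367  0.186  0.0063] [np.float64(0.005324873630885667), np.float64(0.0053248736308856666)]
1.45
```

View pics/scene0.png

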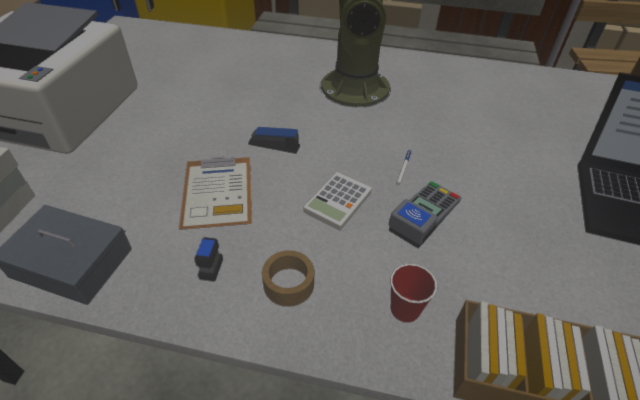

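View pics/top0.png

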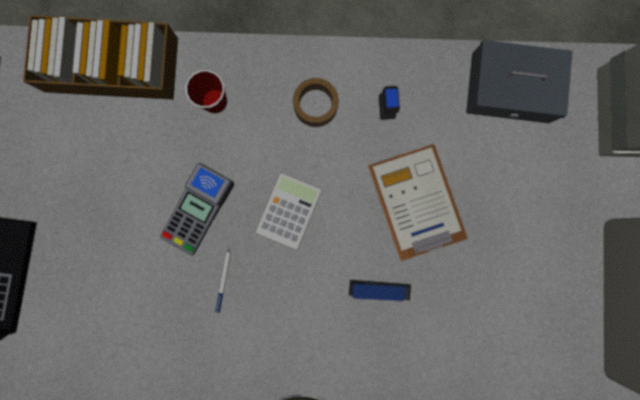

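The scene picture shows the terminal at about (425,212), with the blue panel at (415,213), green key at (433,184) and red key at (454,195). The clipboard's yellow box is at (228,210). In the top view, green is at about (188,247), red (167,236), the panel (207,182) and the yellow box (397,177). I'll refine these by colour.

```bash
cat > col.py <<'E'
from h import *
import sys
np.set_printoptions(precision=4,suppress=True)
cs={n:arm.camera(n) for n in("scene","top")}
H=dict(green=((45,80),.0300,(184,433),(247,188)),red=((172,6),.0300,(195,454),(236,167)),blue=((100,125),.065,(213,415),(182,207)),yellow=((12,26),.004,(210,228),(177,397)))
for n,((lo,hi),z,ps,pt) in H.items():
    rs=[]
    for c,p in zip(cs.values(),(ps,pt)):
        im=cv2.cvtColor(c["image"],cv2.COLOR_BGR2HSV);h=im[...,0]
        m=((h>=lo)&(h<=hi)) if lo<hi else ((h>=lo)|(h<=hi))
        m&=(im[...,1]>110)&(im[...,2]>50)
        k,l,st,ce=cv2.connectedComponentsWithStats(m.astype(np.uint8))
        i=min((i for i in range(1,k) if st[i,4]>=12),key=lambda i:np.hypot(ce[i,1]-p[0],ce[i,0]-p[1]))
        q=cv2.minAreaRect(np.argwhere(l==i).astype(np.float32));q0=ce[i,::-1]
        print(n,"area",st[i,4],"bbox",st[i,:4],"cen",q0,"rect",np.array(q[0]),np.array(q[1]),onz(c,q0,z));rs.append(ray(c,q0))
    print("   tri",*tri(rs))
c=cs["top"]
a=cv2.resize(cs["scene"]["image"][170:245,380:470],None,fx=5,fy=5,interpolation=2);b=cv2.resize(c["image"][155:260,150:240],None,fx=4.2,fy=4.2,interpolation=2)
o=np.zeros((450,800,3),np.uint8);o[:a.shape[0],:a.shape[1]]=a[:,:450];w=min(350,b.shape[1]);o[:min(450,b.shape[0]),450:450+w]=b[:450,:w]
cv2.imwrite("pics/crop1.png",o)
E
python3 col.py
```

```text
green area 22 bbox [430 182   8   5] cen [184.  433.5] rect [184.     433.5001] [8.0498 2.2361] [0.4392 0.2653 0.03  ]
green area 47 bbox [184 244  10   8] cen [247.234  188.2553] rect [247.3 188.1] [9.3915 4.9193] [0.4384 0.2613 0.03  ]
   tri [0.438  0.2637 0.0283] [np.float64(0.0018527449876113607), np.float64(0.0018527449876114628)]
red area 32 bbox [450 192   9   6] cen [194.7188 454.0312] rect [194.8    454.1001] [8.9443 3.1305] [0.4651 0.3146 0.03  ]
red area 60 bbox [162 231  10   9] cen [234.9167 166.5167] rect [235.  166.5] [9.8387 5.8138] [0.4645 0.3108 0.03  ]
   tri [0.4643 0.3132 0.0285] [np.float64(0.0017308226528522748), np.float64(0.001730822652852322)]
blue area 320 bbox [398 203  33  24] cen [214.025  414.0188] rect [213.8231 413.8154] [29.2722 15.2563] [0.5837 0.2213 0.065 ]
blue area 514 bbox [191 168  33  29] cen [182.1051 206.9144] rect [182.1077 206.9385] [27.5357 20.3417] [0.5819 0.2176 0.065 ]
   tri [0.582  0.2199 0.0626] [np.float64(0.0016607792946775064), np.float64(0.0016607792946774314)]
yellow area 210 bbox [214 205  28   9] cen [209.1 227.6] rect [209.1242 227.5104] [ 7.4741 27.5711] [ 0.6121 -0.2033  0.004 ]
yellow area 297 bbox [382 168  29  18] cen [176.7172 396.1717] rect [176.65 396.05] [10.7517 27.5118] [ 0.6122 -0.2066  0.004 ]
   tri [ 0.6118 -0.2052  0.0035] [np.float64(0.0015341804491379692), np.float64(0.0015341804491379326)]
```

View pics/crop1.png

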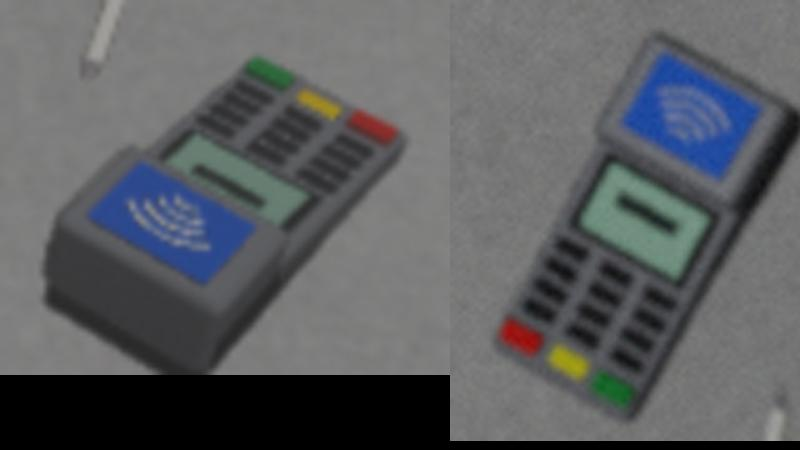

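Run:
```python
from h import *
np.set_printoptions(precision=3,suppress=True)
s=arm.state(); print(s["clock"])
cs={n:arm.camera(n) for n in("scene","top")}
for n,c in cs.items(): print(n,"tcp",np.round(proj(c,s["tool_pos"])),"above",np.round(proj(c,np.array(s["tool_pos"])+[0,0,.15])))
c=cs["scene"]
for p in((150,75),(90,135),(235,95),(247,130)): print(p,onz(c,p,0),onz(c,p,.2))
for p in((390,604),(222,604)): print(p,onz(cs["top"],p,0),onz(cs["top"],p,.25))
```

```text
1.55
scene tcp [ 14. 134.] above [-43. 119.]
top tcp [440. 668.] above [496. 761.]
(150, 75) [ 0.499 -0.685  0.   ] [ 0.696 -0.469  0.2  ]
(90, 135) [ 0.189 -0.677  0.   ] [ 0.467 -0.463  0.2  ]
(235, 95) [ 0.753 -0.466  0.   ] [ 0.884 -0.307  0.2  ]
(247, 130) [ 0.765 -0.372  0.   ] [ 0.893 -0.238  0.2  ]
(390, 604) [ 0.142 -0.68   0.   ] [ 0.229 -0.515  0.25 ]
(222, 604) [ 0.519 -0.692  0.   ] [ 0.512 -0.524  0.25 ]
```

```bash
python3 -m inch '[{"travel":[0,-2.6,0],"rotation":[0,0,0],"gripper":1},{"travel":[0,-2.6,0],"rotation":[0,0,0],"gripper":1},{"travel":[0,-2.6,0],"rotation":[0,0,0],"gripper":1},{"travel":[0,-2.6,0],"rotation":[0,0,0],"gripper":1},{"travel":[0,-2.6,0],"rotation":[0,0,0],"gripper":1}]'
python3 -m inch '[{"travel":[3.2,0,0],"rotation":[0,0,-0.061],"gripper":1},{"travel":[3.2,0,0],"rotation":[0,0,-0.061],"gripper":1},{"travel":[3.2,0,0],"rotation":[0,0,-0.061],"gripper":1},{"travel":[3.2,0,0],"rotation":[0,0,-0.061],"gripper":1},{"travel":[3.2,0,0],"rotation":[0,0,-0.061],"gripper":1}]'
```

```text
clock: 2.07
tool_pos: [0.1151, -0.5058, 0.2313]
tool_rot: [3.122, 0.351, -0.0]
wrist_force: [0.2, -0.5, 0.8]
grip_width: 0.0252
finger_force: 0.0
clock: 2.48
tool_pos: [0.2667, -0.4525, 0.2316]
tool_rot: [3.03, 0.825, 0.0]
wrist_force: [1.3, -0.4, -0.4]
grip_width: 0.0
finger_force: 0.0
```

```bash
python3 -m inch '[{"travel":[3.2,0,0],"rotation":[0,0,-0.061],"gripper":1},{"travel":[3.2,0,0],"rotation":[0,0,-0.061],"gripper":1},{"travel":[3.2,0,0],"rotation":[0,0,-0.061],"gripper":1},{"travel":[3.2,0,0],"rotation":[0,0,-0.061],"gripper":1},{"travel":[3.2,0,0],"rotation":[0,0,-0.061],"gripper":1}]'
python3 -m inch '[{"travel":[3.2,0,0],"rotation":[0,0,-0.061],"gripper":1},{"travel":[3.2,0,0],"rotation":[0,0,-0.061],"gripper":1},{"travel":[3.2,0,0],"rotation":[0,0,-0.061],"gripper":1},{"travel":[3.2,0,0],"rotation":[0,0,-0.061],"gripper":1},{"travel":[3.2,0,0],"rotation":[0,0,-0.061],"gripper":1}]'
python3 -m inch '[{"travel":[3.2,0,0],"rotation":[0,0,-0.061],"gripper":1},{"travel":[3.2,0,0],"rotation":[0,0,-0.061],"gripper":1},{"travel":[3.2,0,0],"rotation":[0,0,-0.061],"gripper":1},{"travel":[3.2,0,0],"rotation":[0,0,-0.061],"gripper":1},{"travel":[3.2,0,0],"rotation":[0,0,-0.061],"gripper":1}]'
python3 -m inch '[{"travel":[3.2,0,0],"rotation":[0,0,-0.061],"gripper":1},{"travel":[3.2,0,0],"rotation":[0,0,-0.061],"gripper":1},{"travel":[3.2,0,0],"rotation":[0,0,-0.061],"gripper":1},{"travel":[3.2,0,0],"rotation":[0,0,-0.061],"gripper":1},{"travel":[3.2,0,0],"rotation":[0,0,-0.061],"gripper":1}]'
cat > go.py <<'E'
# remaining shift (cm, tool axes) and turn (tool axes) to a target: x y z [yaw tilt]
from h import *
import sys
np.set_printoptions(precision=3,suppress=True)
a=[float(v) for v in sys.argv[1:]];s=arm.state();M=R.from_rotvec(s["tool_rot"]).as_matrix()
print("clock",s["clock"],"pos",np.array(s["tool_pos"]),"F",np.array(s["wrist_force"]),"q",np.array(s["qpos"]))
print("shift now-axes",M.T@(np.array(a[:3])-s["tool_pos"])*100)
if len(a)>3:
    u=np.array([np.cos(a[3]),np.sin(a[3]),0]);zt=np.sin(a[4])*u+[0,0,-np.cos(a[4])] # tool z leaning along terminal x
    x=np.cos(a[4])*-u+[0,0,-np.sin(a[4])];T=np.c_[x,np.cross(zt,x),zt]
    print("turn",R.from_matrix(M.T@T).as_rotvec(),"shift in final axes",T.T@(np.array(a[:3])-s["tool_pos"])*100)
E
python3 go.py .438 .264 .08 -.487 .14
```

```text
clock: 2.9
tool_pos: [0.3934, -0.3555, 0.2315]
tool_rot: [2.87, 1.276, 0.0]
wrist_force: [0.6, -0.4, -0.4]
grip_width: 0.0001
finger_force: 0.0
clock: 3.32
tool_pos: [0.485, -0.225, 0.2315]
tool_rot: [2.643, 1.697, 0.0]
wrist_force: [0.2, -0.2, -0.4]
grip_width: 0.0001
finger_force: 0.0
clock: 3.73
tool_pos: [0.5332, -0.073, 0.2315]
tool_rot: [2.355, 2.079, 0.001]
wrist_force: [0.1, -0.9, -0.5]
grip_width: 0.0
finger_force: 0.0
clock: 4.15
tool_pos: [0.5336, 0.0864, 0.2315]
tool_rot: [2.012, 2.412, 0.001]
wrist_force: [-0.7, 0.7, 0.4]
grip_width: -0.0002
finger_force: 0.0
clock 4.15 pos [0.534 0.086 0.231] F [-0.721  0.717  0.418] q [ 0.543  0.155 -0.822  1.701  0.116  1.336 -0.119]
shift now-axes [19.188 -6.224 15.143]
turn [-0.063 -0.13  -0.902] shift in final axes [18.71  11.217 12.663]
```

```bash
python3 -m inch '[{"travel":[2,-0.4,1.1],"rotation":[-0.006,-0.013,-0.09],"gripper":1},{"travel":[2,-0.2,1.1],"rotation":[-0.006,-0.013,-0.09],"gripper":1},{"travel":[2,-0.1,1.1],"rotation":[-0.006,-0.013,-0.09],"gripper":1},{"travel":[2,0,1.1],"rotation":[-0.006,-0.013,-0.09],"gripper":1},{"travel":[2,0.2,1.1],"rotation":[-0.006,-0.013,-0.09],"gripper":1}]'
python3 -m inch '[{"travel":[2,0.4,1.1],"rotation":[-0.006,-0.013,-0.09],"gripper":1},{"travel":[2,0.6,1.1],"rotation":[-0.006,-0.013,-0.09],"gripper":1},{"travel":[2,0.8,1.1],"rotation":[-0.006,-0.013,-0.09],"gripper":1},{"travel":[2,1,1.1],"rotation":[-0.006,-0.013,-0.09],"gripper":1},{"travel":[2,1,1.1],"rotation":[-0.006,-0.013,-0.09],"gripper":1}]'
python3 go.py .438 .264 .06 -.487 .14
```

```text
clock: 4.57
tool_pos: [0.4945, 0.177, 0.1734]
tool_rot: [1.388, 2.74, -0.028]
wrist_force: [0.1, 0.2, 0.3]
grip_width: 0.0001
finger_force: 0.0
clock: 4.98
tool_pos: [0.4528, 0.2704, 0.1093]
tool_rot: [0.725, 2.917, -0.054]
wrist_force: [-0.4, 0.0, -0.9]
grip_width: 0.0001
finger_force: 0.0
clock 4.9833 pos [0.453 0.27  0.109] F [-0.435  0.013 -0.855] q [ 0.26   0.244 -1.028  1.931  0.391  1.07   0.147]
shift now-axes [ 1.687 -1.248  4.744]
turn [-0.002 -0.    -0.   ] shift in final axes [ 1.688 -1.257  4.742]
```

```bash
python3 -m inch '[{"travel":[0.5,-0.3,1.24],"rotation":[0,0,0],"gripper":1},{"travel":[0.5,-0.3,1.24],"rotation":[0,0,0],"gripper":1},{"travel":[0.5,-0.3,1.24],"rotation":[0,0,0],"gripper":1},{"travel":[0.5,-0.3,1.24],"rotation":[0,0,0],"gripper":1},{"travel":[0.1,-0.05,1.24],"rotation":[0,0,0],"gripper":1}]'
python3 go.py .438 .264 .030 -.487 .14
python3 - <<'E'
from h import *
o=np.zeros((480,800,3),np.uint8)
s=arm.state()
for i,n in enumerate(("scene","top")):
    c=arm.camera(n);im=c["image"].copy();r,k=[int(v) for v in proj(c,s["tool_pos"])];print(n,r,k)
    a=cv2.resize(im[r-60:r+60,k-50:k+50],None,fx=4,fy=4,interpolation=2);cv2.circle(a,(200,240),3,(255,0,255),1);o[:,400*i:400*i+400]=a
cv2.imwrite("pics/crop2.png",o)
E
```

```text
clock: 5.4
tool_pos: [0.4356, 0.2625, 0.0438]
tool_rot: [0.734, 2.917, -0.057]
wrist_force: [0.6, -0.1, 0.3]
grip_width: -0.0002
finger_force: 0.0
clock 5.4 pos [0.436 0.262 0.044] F [ 0.566 -0.066  0.347] q [ 0.209  0.307 -0.985  2.027  0.481  0.955  0.044]
shift now-axes [0.056 0.25  1.39 ]
turn [-0.005 -0.001 -0.006] shift in final axes [0.057 0.244 1.391]
scene 178 433
top 248 185
```

View pics/crop2.png

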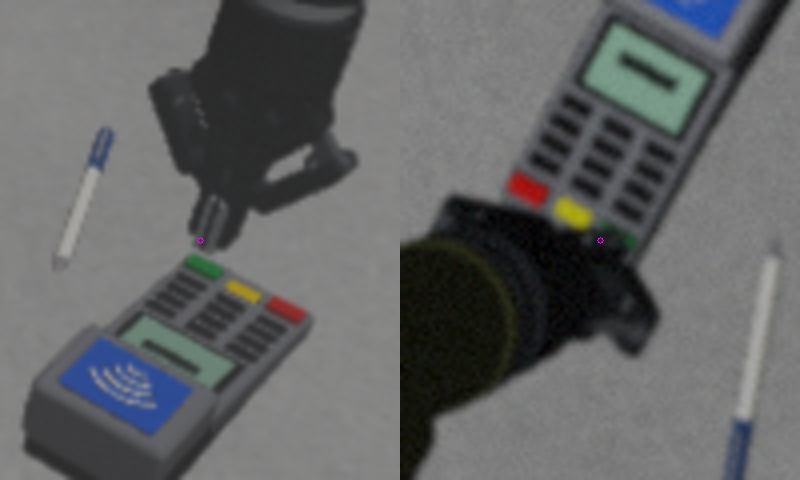

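The picture shows the closed fingers about 1.4 cm above the green key. In the scene crop the fingertips are around (212,242) and the key is at (205,265). The drawn TCP at (200,240) is about 3 px left of them, so the cameras carry a small bias. I'll work relative to the fingers.

Run:
```python
from h import *
np.set_printoptions(precision=2,suppress=True)
s=arm.state();M=R.from_rotvec(s["tool_rot"]).as_matrix();p=np.array(s["tool_pos"])
o=np.zeros((560,800,3),np.uint8)
for i,n in enumerate(("scene","top")):
    c=arm.camera(n);t=np.array(proj(c,p));print(n,t)
    for v in([0,0,.014],[.01,0,.014],[0,.01,.014]): print(v,np.array(proj(c,p+M@v))-t)
    im=cv2.cvtColor(c["image"],cv2.COLOR_BGR2HSV)
    m=((im[...,0]>=45)&(im[...,0]<=80)&(im[...,1]>110)&(im[...,2]>40));r,k=t.astype(int)
    q=np.argwhere(m[r-15:r+25,k-20:k+20]);print("green",len(q),q.mean(0)+[r-15,k-20])
    a=cv2.convertScaleAbs(cv2.resize(c["image"][r-40:r+16,k-20:k+20],None,fx=10,fy=10,interpolation=2),alpha=2.5,beta=10)
    # predicted finger outline 22 x 29 mm end face and the edges 30 mm up
    for sx,sy in((1,1),(1,-1),(-1,-1),(-1,1)):
        e=[np.array(proj(c,p+M@np.array([.011*sx,.0145*sy,h])))-[r-40,k-20] for h in(0,-.03)]
        cv2.line(a,*[tuple(int(v*10+5) for v in w[::-1]) for w in e],(255,0,255),1)
    o[:,400*i:400*i+400]=a
cv2.imwrite("pics/crop3.png",o)
```

```text
scene [178.78 433.15]
[0, 0, 0.014] [ 4.51 -1.6 ]
[0.01, 0, 0.014] [2.83 0.35]
[0, 0.01, 0.014] [6.43 1.98]
green 22 [184.  433.5]
top [249.06 186.26]
[0, 0, 0.014] [-1.05  2.36]
[0.01, 0, 0.014] [2.8  0.23]
[0, 0.01, 0.014] [-3.28 -1.49]
green 14 [248.5  190.93]
```

View pics/crop3.png

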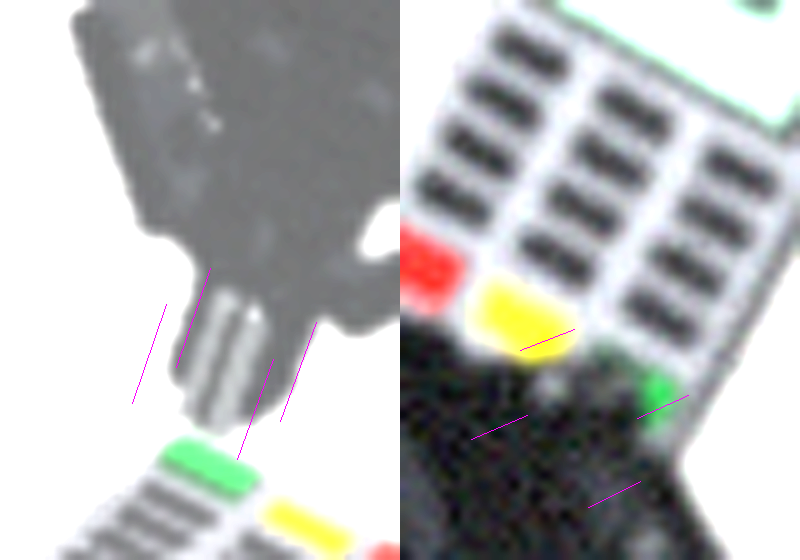

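The fingers sit within about 1 mm of being lined up with the key, so I'll shift 1 mm and press in small steps.

```bash
python3 -m inch '[{"travel":[0.01,0.02,0.2],"rotation":[0,0,0],"gripper":1},{"travel":[0.01,0.02,0.2],"rotation":[0,0,0],"gripper":1},{"travel":[0.01,0.02,0.2],"rotation":[0,0,0],"gripper":1},{"travel":[0.01,0.02,0.2],"rotation":[0,0,0],"gripper":1},{"travel":[0.01,0.02,0.2],"rotation":[0,0,0],"gripper":1}]'
python3 -m inch '[{"travel":[0,0,0.1],"rotation":[0,0,0],"gripper":1},{"travel":[0,0,0.1],"rotation":[0,0,0],"gripper":1},{"travel":[0,0,0.1],"rotation":[0,0,0],"gripper":1},{"travel":[0,0,0.05],"rotation":[0,0,0],"gripper":1},{"travel":[0,0,0],"rotation":[0,0,0],"gripper":1}]'
python3 go.py .438 .262 .027 -.487 .14
```

```text
clock: 6.02
tool_pos: [0.4375, 0.2645, 0.0352]
tool_rot: [0.731, 2.917, -0.054]
wrist_force: [0.6, -0.8, -0.2]
grip_width: 0.0001
finger_force: 0.0
clock: 6.43
tool_pos: [0.4376, 0.2642, 0.0316]
tool_rot: [0.731, 2.917, -0.055]
wrist_force: [-0.3, -0.4, 0.2]
grip_width: -0.0
finger_force: 0.0
clock 6.4333 pos [0.438 0.264 0.032] F [-0.321 -0.426  0.186] q [ 0.188  0.334 -0.969  2.031  0.511  0.938  0.021]
shift now-axes [-0.071 -0.174  0.477]
turn [-0.003 -0.002 -0.004] shift in final axes [-0.069 -0.176  0.477]
```

```bash
python3 -m inch '[{"travel":[0,-0.1,0.05],"rotation":[0,0,0],"gripper":1},{"travel":[0,0,0.05],"rotation":[0,0,0],"gripper":1},{"travel":[0,0,0.05],"rotation":[0,0,0],"gripper":1},{"travel":[0,0,0.05],"rotation":[0,0,0],"gripper":1},{"travel":[0,0,0],"rotation":[0,0,0],"gripper":1}]'
python3 -m inch '[{"travel":[0,0,0.05],"rotation":[0,0,0],"gripper":1},{"travel":[0,0,0.05],"rotation":[0,0,0],"gripper":1},{"travel":[0,0,0.05],"rotation":[0,0,0],"gripper":1},{"travel":[0,0,0],"rotation":[0,0,0],"gripper":1},{"travel":[0,0,0],"rotation":[0,0,0],"gripper":1}]'
```

```text
clock: 6.85
tool_pos: [0.4374, 0.2631, 0.0298]
tool_rot: [0.731, 2.917, -0.055]
wrist_force: [-0.6, -0.2, 1.2]
grip_width: 0.0001
finger_force: 1.0
clock: 7.27
tool_pos: [0.4376, 0.263, 0.0283]
tool_rot: [0.731, 2.917, -0.055]
wrist_force: [-1.2, -1.1, 4.7]
grip_width: -0.0002
finger_force: 1.9
```

```bash
python3 -m inch '[{"travel":[0,0,0.05],"rotation":[0,0,0],"gripper":1},{"travel":[0,0,0.05],"rotation":[0,0,0],"gripper":1},{"travel":[0,0,0],"rotation":[0,0,0],"gripper":1},{"travel":[0,0,0],"rotation":[0,0,0],"gripper":1},{"travel":[0,0,0],"rotation":[0,0,0],"gripper":1}]'
python3 -m inch '[{"travel":[0,0,0.05],"rotation":[0,0,0],"gripper":1},{"travel":[0,0,0],"rotation":[0,0,0],"gripper":1},{"travel":[0,0,0],"rotation":[0,0,0],"gripper":1},{"travel":[0,0,0],"rotation":[0,0,0],"gripper":1},{"travel":[0,0,0],"rotation":[0,0,0],"gripper":1}]'
```

```text
clock: 7.68
tool_pos: [0.4377, 0.263, 0.0278]
tool_rot: [0.731, 2.917, -0.056]
wrist_force: [-3.3, -2.1, 9.5]
grip_width: -0.0
finger_force: 4.4
clock: 8.1
tool_pos: [0.4377, 0.263, 0.0276]
tool_rot: [0.731, 2.917, -0.056]
wrist_force: [-4.9, -2.4, 13.2]
grip_width: 0.0
finger_force: 6.3
```

Force rose sharply to 13 N against a 4.5 N spring, so the key is fully down. Releasing.

```bash
python3 -m inch '[{"travel":[0,0,-0.3],"rotation":[0,0,0],"gripper":1},{"travel":[0,0,-0.4],"rotation":[0,0,0],"gripper":1},{"travel":[0,0,-1.5],"rotation":[0,0,0],"gripper":1},{"travel":[0,0,-3],"rotation":[0,0,0],"gripper":1},{"travel":[0,0,-3],"rotation":[0,0,0],"gripper":1}]'
python3 -m inch '[{"travel":[0,0,-2],"rotation":[0,0.028,0],"gripper":1},{"travel":[0,0,-1],"rotation":[0,0.028,0],"gripper":1},{"travel":[0,0,0],"rotation":[0,0.028,0],"gripper":1},{"travel":[0,0,0],"rotation":[0,0.028,0],"gripper":1},{"travel":[0,0,0],"rotation":[0,0.028,0],"gripper":1}]'
python3 col.py | grep -v rect.*yell
python3 go.py .582 .218 .125 -.487 0
```

```text
clock: 8.52
tool_pos: [0.427, 0.2683, 0.1078]
tool_rot: [0.731, 2.92, -0.055]
wrist_force: [0.6, 0.1, 0.6]
grip_width: -0.0
finger_force: 0.0
clock: 8.93
tool_pos: [0.4244, 0.2697, 0.1367]
tool_rot: [-0.764, -3.042, 0.004]
wrist_force: [-0.1, -0.2, -0.7]
grip_width: -0.0003
finger_force: 0.0
green area 22 bbox [430 182   8   5] cen [184.  433.5] rect [184.     433.5001] [8.0498 2.2361] [0.4392 0.2653 0.03  ]
green area 45 bbox [184 244  10   7] cen [247.0889 188.2   ] rect [247.1 188.2] [9.3915 4.4721] [0.4387 0.2614 0.03  ]
   tri [0.4384 0.2637 0.0286] [np.float64(0.0018049259541177826), np.float64(0.001804925954117901)]
red area 32 bbox [450 192   9   6] cen [194.7188 454.0312] rect [194.8    454.1001] [8.9443 3.1305] [0.4651 0.3146 0.03  ]
red area 58 bbox [162 231  10   9] cen [234.8276 166.569 ] rect [235.  166.5] [9.8387 5.8138] [0.4647 0.3107 0.03  ]
   tri [0.4645 0.3131 0.0287] [np.float64(0.0017904078021982726), np.float64(0.0017904078021981787)]
blue area 322 bbox [398 203  33  24] cen [214.0186 413.9969] rect [213.8231 413.8154] [29.2722 15.2563] [0.5837 0.2212 0.065 ]
blue area 506 bbox [191 168  33  29] cen [182.1601 206.9387] rect [182.1085 206.9953] [27.4874 20.397 ] [0.5818 0.2175 0.065 ]
   tri [0.5819 0.2198 0.0625] [np.float64(0.0016584441068677785), np.float64(0.001658444106867836)]
yellow area 211 bbox [214 205  28   9] cen [209.1137 227.654 ] rect [209.1147 227.5088] [ 7.5163 27.534 ] [ 0.6122 -0.2032  0.004 ]
yellow area 296 bbox [382 168  29  18] cen [176.723  396.2095] rect [176.65 396.05] [10.7517 27.5118] [ 0.6122 -0.2067  0.004 ]
   tri [ 0.6118 -0.2052  0.0034] [np.float64(0.0016385911675893803), np.float64(0.0016385911675894517)]
clock 9.0333 pos [0.425 0.269 0.136] F [ 0.295 -0.594  0.83 ] q [ 0.37   0.209 -1.069  1.896  0.197  1.157  0.305]
shift now-axes [-16.246   2.959   1.035]
turn [-0.004 -0.005 -0.007] shift in final axes [-16.261   2.839   1.129]
```

```bash
python3 -m inch '[{"travel":[-3.2,0.6,0.2],"rotation":[0,0,0],"gripper":1},{"travel":[-3.2,0.6,0.2],"rotation":[0,0,0],"gripper":1},{"travel":[-3.2,0.6,0.2],"rotation":[0,0,0],"gripper":1},{"travel":[-3.2,0.6,0.2],"rotation":[0,0,0],"gripper":1},{"travel":[-3.2,0.6,0.2],"rotation":[0,0,0],"gripper":1}]'
python3 -m inch '[{"travel":[0,0,1],"rotation":[0,0,0],"gripper":1},{"travel":[0,0,1],"rotation":[0,0,0],"gripper":1},{"travel":[0,0,0.8],"rotation":[0,0,0],"gripper":1},{"travel":[0,0,0.4],"rotation":[0,0,0],"gripper":1},{"travel":[0,0,0],"rotation":[0,0,0],"gripper":1}]'
python3 go.py .582 .218 .086 -.487 0
```

```text
clock: 9.45
tool_pos: [0.5804, 0.2207, 0.1254]
tool_rot: [-0.763, -3.043, 0.005]
wrist_force: [0.5, 0.2, 1.0]
grip_width: -0.0005
finger_force: 0.0
clock: 9.87
tool_pos: [0.5775, 0.2219, 0.0939]
tool_rot: [-0.759, -3.044, 0.006]
wrist_force: [0.3, -0.2, 1.4]
grip_width: 0.0
finger_force: 0.0
clock 9.8667 pos [0.578 0.222 0.094] F [ 0.323 -0.199  1.391] q [ 0.291  0.521 -0.905  1.661  0.436  1.182  0.36 ]
shift now-axes [-0.581 -0.126  0.785]
turn [-0.005 -0.004 -0.002] shift in final axes [-0.578 -0.131  0.786]
```

```bash
python3 -m inch '[{"travel":[-0.3,-0.1,0.3],"rotation":[0,0,0],"gripper":1},{"travel":[-0.3,0,0.3],"rotation":[0,0,0],"gripper":1},{"travel":[0,0,0.2],"rotation":[0,0,0],"gripper":1},{"travel":[0,0,0],"rotation":[0,0,0],"gripper":1},{"travel":[0,0,0],"rotation":[0,0,0],"gripper":1}]'
python3 go.py .582 .218 .086 -.487 0
python3 - <<'E'
from h import *
o=np.zeros((480,800,3),np.uint8)
s=arm.state()
for i,n in enumerate(("scene","top")):
    c=arm.camera(n);im=c["image"].copy();r,k=[int(round(v)) for v in proj(c,s["tool_pos"])]
    a=cv2.resize(im[r-60:r+60,k-50:k+50],None,fx=4,fy=4,interpolation=2);cv2.circle(a,(200,240),3,(255,0,255),1);o[:,400*i:400*i+400]=a
cv2.imwrite("pics/crop4.png",o)
E
```

```text
clock: 10.28
tool_pos: [0.5845, 0.2175, 0.0876]
tool_rot: [-0.764, -3.045, 0.003]
wrist_force: [0.4, 0.1, 0.3]
grip_width: 0.0001
finger_force: 0.0
clock 10.2833 pos [0.585 0.218 0.088] F [0.389 0.107 0.267] q [ 0.291  0.535 -0.896  1.656  0.446  1.173  0.363]
shift now-axes [ 0.247 -0.076  0.157]
turn [-0.002 -0.001 -0.005] shift in final axes [ 0.248 -0.076  0.156]
```

View pics/crop4.png

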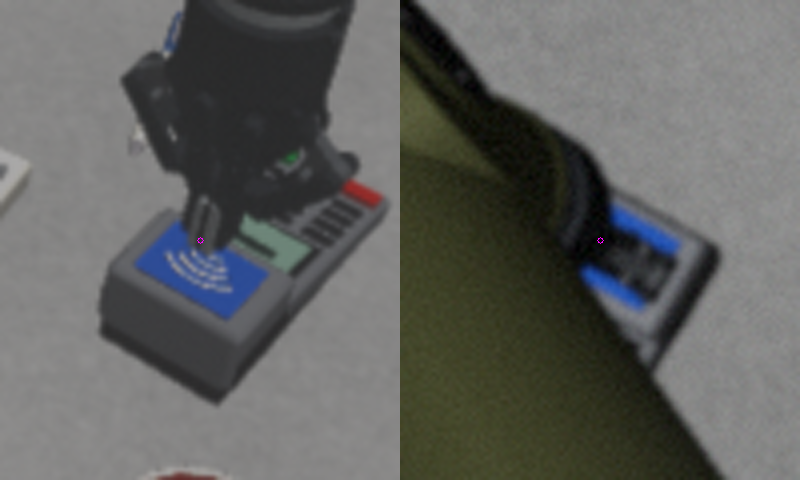

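The picture shows the fingertips hovering over the panel's middle. The scene view has them at about (208,250), just behind the panel centre because of the slanted view. A small trim follows, then the hold of over 3 s.

```bash
python3 -m inch '[{"travel":[0.2,0,0.15],"rotation":[0,0,0],"gripper":1},{"travel":[0,0,0],"rotation":[0,0,0],"gripper":1},{"travel":[0,0,0],"rotation":[0,0,0],"gripper":1},{"travel":[0,0,0],"rotation":[0,0,0],"gripper":1},{"travel":[0,0,0],"rotation":[0,0,0],"gripper":1}]'
python3 -m inch '[{"travel":[0,0,0],"rotation":[0,0,0],"gripper":1},{"travel":[0,0,0],"rotation":[0,0,0],"gripper":1},{"travel":[0,0,0],"rotation":[0,0,0],"gripper":1},{"travel":[0,0,0],"rotation":[0,0,0],"gripper":1},{"travel":[0,0,0],"rotation":[0,0,0],"gripper":1}]' | head -2
python3 -m inch '[{"travel":[0,0,0],"rotation":[0,0,0],"gripper":1},{"travel":[0,0,0],"rotation":[0,0,0],"gripper":1},{"travel":[0,0,0],"rotation":[0,0,0],"gripper":1},{"travel":[0,0,0],"rotation":[0,0,0],"gripper":1},{"travel":[0,0,0],"rotation":[0,0,0],"gripper":1}]' | head -2
python3 -m inch '[{"travel":[0,0,0],"rotation":[0,0,0],"gripper":1},{"travel":[0,0,0],"rotation":[0,0,0],"gripper":1},{"travel":[0,0,0],"rotation":[0,0,0],"gripper":1},{"travel":[0,0,0],"rotation":[0,0,0],"gripper":1},{"travel":[0,0,0],"rotation":[0,0,0],"gripper":1}]' | head -2
python3 -m inch '[{"travel":[0,0,0],"rotation":[0,0,0],"gripper":1},{"travel":[0,0,0],"rotation":[0,0,0],"gripper":1},{"travel":[0,0,0],"rotation":[0,0,0],"gripper":1},{"travel":[0,0,0],"rotation":[0,0,0],"gripper":1},{"travel":[0,0,0],"rotation":[0,0,0],"gripper":1}]' | head -2
python3 -m inch '[{"travel":[0,0,0],"rotation":[0,0,0],"gripper":1},{"travel":[0,0,0],"rotation":[0,0,0],"gripper":1},{"travel":[0,0,0],"rotation":[0,0,0],"gripper":1},{"travel":[0,0,0],"rotation":[0,0,0],"gripper":1},{"travel":[0,0,0],"rotation":[0,0,0],"gripper":1}]' | head -2
python3 -m inch '[{"travel":[0,0,0],"rotation":[0,0,0],"gripper":1},{"travel":[0,0,0],"rotation":[0,0,0],"gripper":1},{"travel":[0,0,0],"rotation":[0,0,0],"gripper":1},{"travel":[0,0,0],"rotation":[0,0,0],"gripper":1},{"travel":[0,0,0],"rotation":[0,0,0],"gripper":1}]' | head -2
python3 -m inch '[{"travel":[0,0,0],"rotation":[0,0,0],"gripper":1},{"travel":[0,0,0],"rotation":[0,0,0],"gripper":1},{"travel":[0,0,0],"rotation":[0,0,0],"gripper":1},{"travel":[0,0,0],"rotation":[0,0,0],"gripper":1},{"travel":[0,0,0],"rotation":[0,0,0],"gripper":1}]' | head -2
python3 -m inch '[{"travel":[0,0,0],"rotation":[0,0,0],"gripper":1},{"travel":[0,0,0],"rotation":[0,0,0],"gripper":1},{"travel":[0,0,0],"rotation":[0,0,0],"gripper":1},{"travel":[0,0,0],"rotation":[0,0,0],"gripper":1},{"travel":[0,0,0],"rotation":[0,0,0],"gripper":1}]' | head -2
python3 -m inch '[{"travel":[0,0,0],"rotation":[0,0,0],"gripper":1},{"travel":[0,0,0],"rotation":[0,0,0],"gripper":1},{"travel":[0,0,0],"rotation":[0,0,0],"gripper":1},{"travel":[0,0,0],"rotation":[0,0,0],"gripper":1},{"travel":[0,0,0],"rotation":[0,0,0],"gripper":1}]' | head -2
python3 -m inch '[{"travel":[0,0,-2],"rotation":[0,0,0],"gripper":1},{"travel":[0,0,-3],"rotation":[0,0,0],"gripper":1},{"travel":[0,0,-3],"rotation":[0,0,0],"gripper":1},{"travel":[0,0,-2],"rotation":[0,0,0],"gripper":1},{"travel":[0,0,0],"rotation":[0,0,0],"gripper":1}]' | head -2
python3 go.py .612 -.206 .18
```

```text
clock: 10.8
tool_pos: [0.5828, 0.2185, 0.086]
tool_rot: [-0.764, -3.045, 0.003]
wrist_force: [0.3, -0.6, 0.4]
grip_width: 0.0001
finger_force: 0.0
clock: 11.22
tool_pos: [0.5827, 0.2185, 0.0859]
clock: 11.63
tool_pos: [0.5827, 0.2185, 0.0859]
clock: 12.05
tool_pos: [0.5827, 0.2185, 0.0859]
clock: 12.47
tool_pos: [0.5827, 0.2185, 0.0859]
clock: 12.88
tool_pos: [0.5827, 0.2185, 0.0859]
clock: 13.3
tool_pos: [0.5827, 0.2185, 0.0859]
clock: 13.72
tool_pos: [0.5827, 0.2185, 0.0859]
clock: 14.13
tool_pos: [0.5827, 0.2185, 0.0859]
clock: 14.55
tool_pos: [0.5827, 0.2185, 0.0859]
clock: 14.97
tool_pos: [0.5852, 0.2203, 0.1911]
clock 14.9667 pos [0.585 0.22  0.191] F [1.294 0.621 0.286] q [ 0.327  0.441 -0.951  1.55   0.368  1.335  0.416]
shift now-axes [-22.474 -36.33    1.077]
```

```bash
python3 -m inch '[{"travel":[-1.5,-2.4,0],"rotation":[0,0,0],"gripper":1},{"travel":[-1.5,-2.4,0],"rotation":[0,0,0],"gripper":1},{"travel":[-1.5,-2.4,0],"rotation":[0,0,0],"gripper":1},{"travel":[-1.5,-2.4,0],"rotation":[0,0,0],"gripper":1},{"travel":[-1.5,-2.4,0],"rotation":[0,0,0],"gripper":1}]' | head -2
python3 -m inch '[{"travel":[-1.5,-2.4,0],"rotation":[0,0,0],"gripper":1},{"travel":[-1.5,-2.4,0],"rotation":[0,0,0],"gripper":1},{"travel":[-1.5,-2.4,0],"rotation":[0,0,0],"gripper":1},{"travel":[-1.5,-2.4,0],"rotation":[0,0,0],"gripper":1},{"travel":[-1.5,-2.4,0],"rotation":[0,0,0],"gripper":1}]' | head -2
python3 -m inch '[{"travel":[-1.5,-2.4,0],"rotation":[0,0,0],"gripper":1},{"travel":[-1.5,-2.4,0],"rotation":[0,0,0],"gripper":1},{"travel":[-1.5,-2.4,0],"rotation":[0,0,0],"gripper":1},{"travel":[-1.5,-2.4,0],"rotation":[0,0,0],"gripper":1},{"travel":[-1.5,-2.4,0],"rotation":[0,0,0],"gripper":1}]' | head -2
python3 go.py .612 -.206 .06 -.487 0
```

```text
clock: 15.38
tool_pos: [0.5921, 0.076, 0.1854]
clock: 15.8
tool_pos: [0.6015, -0.0652, 0.1856]
clock: 16.22
tool_pos: [0.611, -0.2063, 0.1857]
clock 16.2167 pos [ 0.611 -0.206  0.186] F [ 0.778  0.468 -0.299] q [ 0.906  0.458 -0.83   1.5    0.344  1.338  1.125]
shift now-axes [-0.104  0.116 12.569]
turn [-0.003 -0.003 -0.005] shift in final axes [-0.073  0.077 12.569]
```

```bash
python3 -m inch '[{"travel":[0,0,3],"rotation":[0,0,0],"gripper":1},{"travel":[0,0,3],"rotation":[0,0,0],"gripper":1},{"travel":[0,0,3],"rotation":[0,0,0],"gripper":1},{"travel":[0,0,2.5],"rotation":[0,0,0],"gripper":1},{"travel":[0,0,1],"rotation":[0,0,0],"gripper":1}]' | head -2
python3 -m inch '[{"travel":[0,0,1],"rotation":[0,0,0],"gripper":1},{"travel":[0,0,1],"rotation":[0,0,0],"gripper":1},{"travel":[0,0,0],"rotation":[0,0,0],"gripper":1},{"travel":[0,0,0],"rotation":[0,0,0],"gripper":1},{"travel":[0,0,0],"rotation":[0,0,0],"gripper":1}]' | head -2
python3 go.py .612 -.206 .0245 -.487 0
```

```text
clock: 16.63
tool_pos: [0.608, -0.2046, 0.0566]
clock: 17.05
tool_pos: [0.6121, -0.2053, 0.0429]
clock 17.05 pos [ 0.612 -0.205  0.043] F [-0.646 -0.022 -0.244] q [ 0.862  0.587 -0.766  1.637  0.448  1.102  1.052]
shift now-axes [-0.024 -0.063  1.835]
turn [-0.002  0.001 -0.005] shift in final axes [-0.025 -0.067  1.835]
```

```bash
python3 -m inch '[{"travel":[0,-0.05,0.6],"rotation":[0,0,0],"gripper":1},{"travel":[0,0,0.6],"rotation":[0,0,0],"gripper":1},{"travel":[0,0,0.5],"rotation":[0,0,0],"gripper":1},{"travel":[0,0,0.1],"rotation":[0,0,0],"gripper":1},{"travel":[0,0,0],"rotation":[0,0,0],"gripper":1}]' | head -2
python3 -m inch '[{"travel":[0,0,0],"rotation":[0,0,0],"gripper":1},{"travel":[0,0,0],"rotation":[0,0,0],"gripper":1},{"travel":[0,0,0],"rotation":[0,0,0],"gripper":1},{"travel":[0,0,0],"rotation":[0,0,0],"gripper":1},{"travel":[0,0,0],"rotation":[0,0,0],"gripper":1}]' | head -2
python3 go.py .612 -.206 .0245 -.487 0
python3 - <<'E'
from h import *
o=np.zeros((500,800,3),np.uint8)
s=arm.state()
for i,n in enumerate(("scene","top")):
    c=arm.camera(n);im=c["image"].copy();r,k=[int(round(v)) for v in proj(c,s["tool_pos"])]
    if i: a=cv2.resize(im,(400,250));o[:250,400:]=a
    else: a=cv2.resize(im[r-60:r+60,k-50:k+50],None,fx=4,fy=4,interpolation=2);cv2.circle(a,(200,240),3,(255,0,255),1);o[:480,:400]=a;o[250:,400:]=cv2.resize(im,(400,250))
cv2.imwrite("pics/crop5.png",o)
E
```

```text
clock: 17.47
tool_pos: [0.6103, -0.2055, 0.0227]
clock: 17.88
tool_pos: [0.6109, -0.2056, 0.0237]
clock 17.8833 pos [ 0.611 -0.206  0.024] F [0.171 0.031 1.165] q [ 0.854  0.608 -0.754  1.649  0.463  1.074  1.042]
shift now-axes [-0.113  0.018 -0.082]
turn [-0.003 -0.001 -0.004] shift in final axes [-0.114  0.018 -0.082]
```

View pics/crop5.png

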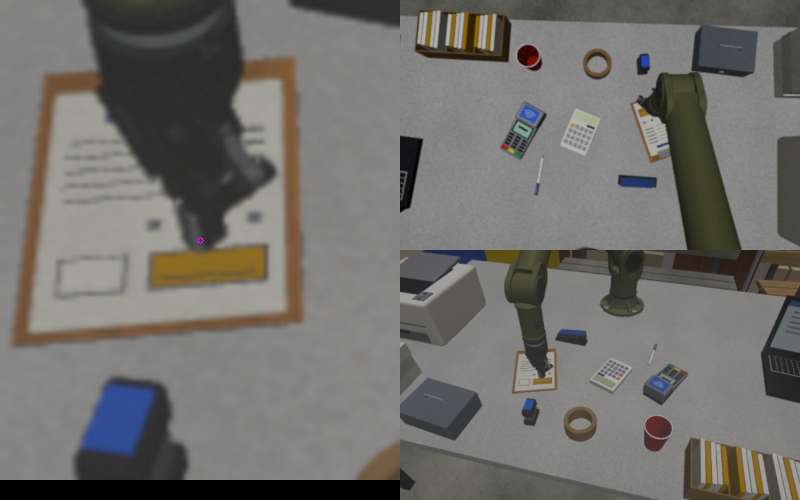

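The fingertips hover over the middle of the yellow box (crop: tip at (203,248), box centre at (209,267), consistent with about 2 cm of height). Everything else stands where it was.

```bash
python3 -m inch '[{"travel":[-0.1,0,-0.05],"rotation":[0,0,0],"gripper":1},{"travel":[0,0,0],"rotation":[0,0,0],"gripper":1},{"travel":[0,0,0],"rotation":[0,0,0],"gripper":1},{"travel":[0,0,0],"rotation":[0,0,0],"gripper":1},{"travel":[0,0,0],"rotation":[0,0,0],"gripper":1}]' | head -2
for i in 1 2 3 4 5 6 7; do python3 -m inch '[{"travel":[0,0,0],"rotation":[0,0,0],"gripper":1},{"travel":[0,0,0],"rotation":[0,0,0],"gripper":1},{"travel":[0,0,0],"rotation":[0,0,0],"gripper":1},{"travel":[0,0,0],"rotation":[0,0,0],"gripper":1},{"travel":[0,0,0],"rotation":[0,0,0],"gripper":1}]' | head -2; done
python3 -c "from workcell import arm; print(arm.close_job())"
```

```text
clock: 18.4
tool_pos: [0.6117, -0.2061, 0.024]
clock: 18.82
tool_pos: [0.6117, -0.2061, 0.024]
clock: 19.23
tool_pos: [0.6117, -0.2061, 0.024]
clock: 19.65
tool_pos: [0.6117, -0.2061, 0.024]
clock: 20.07
tool_pos: [0.6117, -0.2061, 0.024]
clock: 20.48
tool_pos: [0.6117, -0.2061, 0.024]
clock: 20.9
tool_pos: [0.6117, -0.2061, 0.024]
clock: 21.32
tool_pos: [0.6117, -0.2061, 0.024]
the job is handed in; nothing more can be done
None
```

I pressed the green key to its stop (13 N) and released it, pointed about 2 cm above the blue panel for over 3 s, then about 2 cm above the signature box, and handed the job in still pointing there at 21.3 s; no verdict came back, and in the pictures nothing had moved.

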